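# Index the finds turntable four clicks and take the picture

### The arm

A 6-joint arm with a two-finger parallel gripper is mounted at the origin on the work surface. World frame = base frame: x ahead of the robot, y to its left, z up, the work surface at z = 0. Lengths are in m, angles in rad, forces in N, time in s.
With the tool pointing down it reaches from about 0.375 to 0.975 m from the base axis. Payload 3.8 kg.
Tool frame: the origin (TCP) lies on the centre line of the jaws, within the pads' length; the fingertips stand 25 mm ahead of it and the grasp point (between the pads) lies 6 mm ahead of it; y points along the fingers, z is the direction in which the jaws open and shut, and the axes are right-handed (so a half turn about y gives the same grasp; the last joint's range is limited). The gripper opens to 85 mm and grips with 20 to 120 N. Pads are 22 mm wide; open, the fingers measure 114 mm over their backs; the gripper's body (76 mm by 85 mm) begins 54 mm behind the grasp point. The pads swing forward as they close: fully open they stand 13 mm farther back than shut.
Start: joints at [1.293, 0.264, 1.604, -0, 1.274, -0.037], TCP at [0.161, 0.656, 0.256] pointing down, gripper open.
Joint ranges: [-2.63, 2.63], [-0.94, 2.18], [0.31, 2.57], [-1.31, 4.45], [0, 2.66], [-2.55, 2.55]. Speed limits (rad/s): [2.57, 2.57, 3.14, 3.14, 3.14, 3.14].

### API

Orientations are given as a rotation vector (axis times angle).
In Python, from workcell import bot gives the robot as it stands.
- The arm moves only by the shell command python3 -m jog 'ROWS' [FORCE]. ROWS is JSON, a list of rows, each a list of 5 numbers: the shift along the world's x, y, z in mm, then the turn about the world's z in degrees, then the finger opening in mm, from 0 to 85.4. A call has exactly 10 rows; each row is the pose to reach, as a shift and turn from the pose commanded when the call began; what a row does not reach only later rows make up. A row lasts 1/8 s, in which the tool goes at most 62.5 mm and 10.7 degrees, less where a joint would pass 70% of its speed; a pose out of reach is approached as far as the arm can. A call with a gripper value outside its range is refused whole. The fingers move at their own pace and stop on an object; FORCE is the grip in N (left out, the last holds). Time passes only in rows, so rows that repeat a pose let the fingers close, or fill a call up. It gives the time, the measured TCP pose, the force and the opening at its end, in the units of the state.
- bot.read_state(): the state, without advancing time (a new reading comes with each control period).
- bot.read_camera(name): name is "scene" or "top" or "wrist"; returns a dict with "pixels" (384x512x3 uint8, red, green, blue), "fx", "fy", "cx", "cy" (pixels), "R" (3x3) and "t" (3): a world point X has camera coordinates R X + t. Camera axes: x right, y down, z forward; pixel columns grow to the right and rows downward; lengths in m; the calibration is good to about 2 mm. A picture is of the moment at which its call begins. There is no depth.
- bot.finish_job(): hands the job in, once; it reports no verdict.
The state is a dict: "time": time; "q": joint angles; "joint_vel": joint speeds; "joint_torque": joint torques, N m; "tool_pos": TCP position; "tcp_rot": TCP orientation; "wrist_force": force on the tool from outside, world axes, zero at the start; "torque": the same for the moment, N m; "width": opening from 0.0 (shut) to 1.0 (fully open).
Only numpy, scipy, OpenCV 4.12 (cv2) and the standard library are available. Lean on these libraries where they do the work, as an engineer would, in place of code of your own. Each camera call takes 0.05 s, during which the arm holds its last target.

### The job

The next view of the metal find is due: with a fingertip, push the turntable dial round exactly four clicks clockwise (seen from above) from where it stands, and let it rest in that click stop. Then press the camera's release button, leave it, and finish clear of everything. Only push and press: the find must stay lying in the middle of the dial, and everything else on the table stays where it is.

Things in the scene. Friction and masses are not known exactly. Their poses are not given: they have to be found in the camera images.
- turntable: Fixed black round foot of the turntable, 152 mm across and 30 mm high, with a small aluminium pointer on its edge. Origin: centre of its underside, on the table; z up, on the dial's axis. -x points to the pointer (89 mm from the axis, 34 mm high).
- dial (a joint): Angle of the dial, rad, growing clockwise seen from above. Sprung click stops at every whole multiple of 0.349 rad (20 degrees); it starts at rest in one of stops 0 to 3. End stops near 0 and at 4.54 rad. Pushing it on takes about 4 to 6 N at a stud; past half-way it snaps by itself into the next stop. Dark ticks on the rim lie half-way between stops: at rest the pointer stands between two ticks.
- dial_top (a point): Centre of the dial's upper face, on its axis, 42.5 mm above the table. The dial is a disc 140 mm across, 12 mm thick. Four identical upright round dark steel finger studs stand on it, 90 degrees apart, centred 60 mm from the axis, 10 mm in diameter, rising from the disc to 65.5 mm above the table.
- stud (a point): Centre of the top of one of the four identical studs, 65.5 mm above the table. It turns with the dial; with the dial at 0 it stands over the pointer, on the foot's -x side. The other studs are at quarter turns from it.
- find: Loose flat copper-coloured metal fragment about 44 x 32 mm, up to 15 mm high, 60 to 130 g, lying in the middle of the dial. Origin: in its underside near its middle. To stay there, riding round with the dial.
- shutter (a joint): Travel of the release button, m: 0 up, 0.006 fully down. A spring brings it back; fully down takes about 5 N. It counts as pressed from 0.004.
- shutter_top (a point): Centre of the top of the round grey release button (28 mm diameter, its top 22 mm above the table) in its fixed black housing, on the other side of the table's middle from the turntable. It is pressed straight down.
- jar: Small loose sample jar, 34 mm diameter, 50 mm high, near the middle line between turntable and button. Origin under its centre. Leave alone.
- weight: Loose brass weight, 32 mm diameter, 42 mm high, near the middle line. Origin under its centre. Leave alone.
- phone: Dark phone lying flat, 75 x 150 x 9 mm, on the left. Leave alone.
- finds_tray: Shallow white tray, 140 x 190 x 30 mm, with three fragments in it, at the back. Leave alone.
- brush: Brush lying flat, 170 mm long, on the right. Leave alone.
- cup: White mug, 72 mm across, 85 mm high, on the right near the robot. Leave alone.
There are look-alikes about, which are no part of the job. What is shaped like the turntable but orange or red is not meant.

How it is judged:
On the way, in this order (a step that is already met when the one before it is completed fails the run):
1. the dial rests in the fourth click stop clockwise of where it started (distance of stud from where it was at the start of the episode between 0.0722 and 0.0818 m and value of joint dial below 2.618 rad and velocity of joint dial between -0.1 and 0.1 rad/s and value of joint shutter below 0.002 m), for 0.3 s.
2. the release button is pressed (distance of stud from where it was at the start of the episode between 0.0722 and 0.0818 m and value of joint dial below 2.618 rad and value of joint shutter above 0.004 m), for 0.02 s.
At the end, for the whole second after the job is handed in: The dial rests four clicks (80 degrees, within 6) clockwise of its start, the button is up again after being pressed at least 4 mm, the find lies on the dial within 20 mm of its axis, and no bystander has moved 20 mm (all of step 1 and horizontal distance between find and dial_top below 0.02 m and height (world z) of find between 0.038 and 0.05 m and linear speed of find below 0.03 m/s and distance of each of jar, weight, phone, finds_tray, brush, cup from where it was at the start of the episode below 0.02 m); the robot touches nothing.
It fails at once if the button is pressed before the dial stands four clicks on (value of joint shutter above 0.0035 m and not (distance of stud from where it was at the start of the episode between 0.0722 and 0.0818 m and value of joint dial below 2.618 rad)).
It fails at once if the find is lifted, knocked off or pushed out of the middle of the dial (not (horizontal distance between find and dial_top below 0.025 m and height (world z) of find between 0.035 and 0.055 m)).
It fails at once if a bystander is moved or lifted (distance of any of jar, weight, phone, finds_tray, brush, cup from where it was at the start of the episode above 0.02 m).
It also fails if it takes over 45 s, if anything falls off the work surface, if the arm or the gripper's body presses on something with over 40 N, if the wrist force passes 120 N, or if a joint passes its speed limit or range.

## Working session

There is one attempt and no reset: what is moved stays moved. The work goes in short steps, Python scripts to look and compute and a shell command to move; the robot and the scene stay as the last step left them, time stands still between calls to the robot, and variables do not carry over. Pictures are saved under pics/ and viewed, and the job is handed in when it is done.

```bash
mkdir -p pics
python3 - <<'E'
from workcell import bot
import cv2
s=bot.read_state(); print(s)
for n in("scene","top","wrist"):
    c=bot.read_camera(n); cv2.imwrite(f"pics/{n}0.png",c["pixels"][:,:,::-1]); print(n,c["fx"],c["cx"],c["cy"],c["R"],c["t"])
E
```

```text
{'time': 0.0, 'q': array([ 1.29311885e+00,  2.64761498e-01,  1.60538461e+00,  1.88393912e-05,
        1.27373612e+00, -3.69113903e-02]), 'joint_vel': array([-0.00066081,  0.00067808,  0.00059203, -0.00182186,  0.00070089,
       -0.00051365]), 'joint_torque': array([-6.92272461e-04, -5.15115952e+01, -3.67313004e+01, -1.88510585e-04,
        1.31772197e-02, -1.58019509e-05]), 'tool_pos': array([0.16076539, 0.65486348, 0.25495064]), 'tcp_rot': array([-1.5647796 ,  0.18937386, -0.1887812 ]), 'wrist_force': array([-0.371962  ,  0.0463464 , -0.41891083]), 'torque': array([ 0.01632203, -0.01937006,  0.04999711]), 'width': 0.9983292228451232}
scene 413.45632945616126 259.253893865387 195.62935609108683 [[ 0.55236907  0.83359183  0.00361508]
 [ 0.44046438 -0.28818078 -0.85026053]
 [-0.70772844  0.47124993 -0.52634966]] [-0.29852553 -0.17846443  1.51375315]
top 439.8961339668103 258.19744830238193 190.41819475142756 [[-1.40639817e-02 -9.99901096e-01  4.86347996e-05]
 [-9.87126414e-01  1.38765508e-02 -1.59338897e-01]
 [ 1.59322463e-01 -2.28894803e-03 -9.87223943e-01]] [0.00245324 0.54370309 1.14118363]
wrist 279.7289528010436 252.70304929666906 191.97810155604503 [[ 0.23941943  0.9709154  -0.00127751]
 [ 0.92286421 -0.22716121  0.31099747]
 [ 0.30166203 -0.07563781 -0.95040988]] [-0.67431147 -0.04037632  0.38084481]
```

View pics/top0.png

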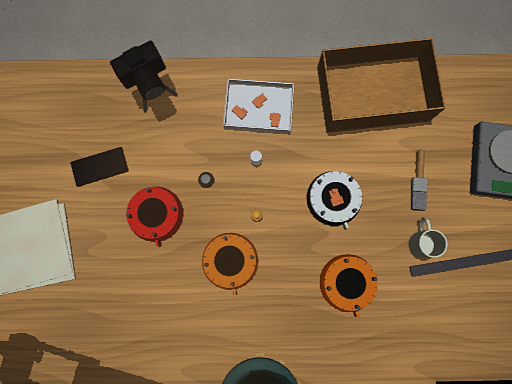

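View pics/scene0.png

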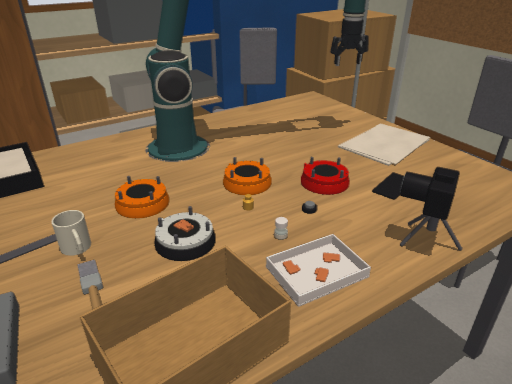

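View pics/wrist0.png

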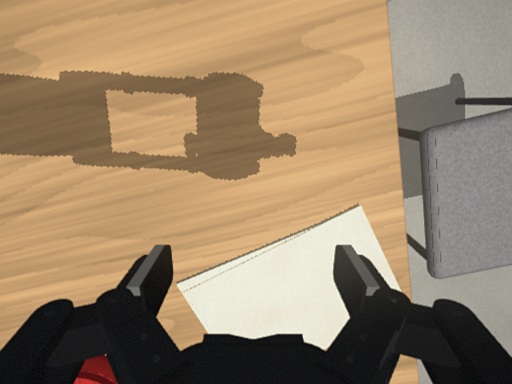

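The picture shows four turntables: white/black with copper fragment at top (335,197), orange at (230,260) and (349,283), red at (154,213). The white one fits, since it carries the find, has a black foot and isn't orange or red. The button is the dark round thing at (206,180). I'll confirm both in one enlarged crop.

```bash
cat > h.py <<'E'
import numpy as np, cv2
from workcell import bot
def ray(c,u,v,z):
    d=c["R"].T@np.array([(u-c["cx"])/c["fx"],(v-c["cy"])/c["fy"],1]); o=-c["R"].T@c["t"]
    return o+d*(z-o[2])/d[2]
def proj(c,X):
    p=c["R"]@np.array(X)+c["t"]; return np.array([c["fx"]*p[0]/p[2]+c["cx"],c["fy"]*p[1]/p[2]+c["cy"]])
E
python3 - <<'E'
from h import *
c=bot.read_camera("top"); p=c["pixels"][:,:,::-1]
a=cv2.resize(p[160:235,298:373],None,fx=7,fy=7,interpolation=cv2.INTER_CUBIC)
b=cv2.resize(p[160:200,186:226],(262,262),interpolation=cv2.INTER_CUBIC)
o=np.zeros((525,790,3),np.uint8); o[:,:525]=a; o[:262,528:790]=b
cv2.imwrite("pics/crop.png",o)
for n,u,v,z in[("tt",335,197,.0425),("but",206,180,.022),("jar",256,158,.045),("weight",257,215,.04)]: print(n,ray(c,u,v,z))
E
```

```text
tt [ 0.52302908 -0.21147151  0.0425    ]
but [0.57824458 0.13806384 0.022     ]
jar [ 6.32931760e-01 -4.63687262e-04  4.50000000e-02]
weight [ 0.47764751 -0.00105644  0.04      ]
```

View pics/crop.png

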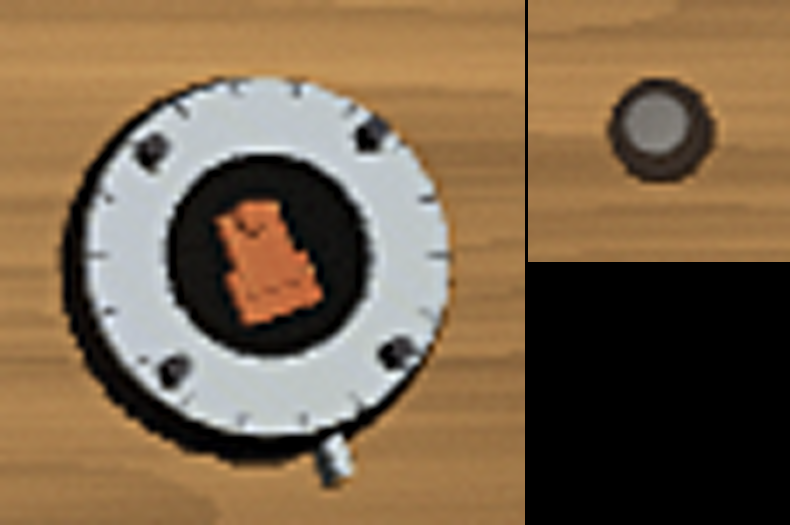

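The crop confirms it: the white dial has a copper find in the middle, a black foot and an aluminium pointer at crop (335,460). The four studs are at (150,150), (372,133), (398,352) and (175,370). The grey button in its black housing is at the right of the crop. Now for accurate positions.

Run:
```python
from h import *
c=bot.read_camera("top"); p=c["pixels"]
hsv=cv2.cvtColor(p,cv2.COLOR_RGB2HSV)
m=((hsv[...,1]<50)&(hsv[...,2]>120)).astype(np.uint8)
m[:160]=0;m[235:]=0;m[:,:300]=0;m[:,372:]=0
m[222:,:]=0
n,l,st,ce=cv2.connectedComponentsWithStats(m); i=1+np.argmax(st[1:,4]); cs,_=cv2.findContours((l==i).astype(np.uint8),0,cv2.CHAIN_APPROX_NONE)
k=cv2.convexHull(max(cs,key=len)); 
w=np.array([ray(c,*q[0],.0425)[:2] for q in k],np.float32)
ctr,r=cv2.minEnclosingCircle(w); print("min circle",ctr,r)
e=cv2.fitEllipse(w); print("ell",e)
C=np.array(e[0])
for nm,(u,v) in dict(UL=(150,150),UR=(370,133),LR=(396,352),LL=(174,370)).items():
    # refine darkest centroid
    u0,v0=298+u/7-.5+.07,160+v/7-.5
    x=ray(c,u0,v0,.06)[:2]-C
    print(nm,x*1000,np.hypot(*x)*1000,"ang cw from -x",np.degrees(np.arctan2(x[1],-x[0]))%360)
x=ray(c,298+338/7-.5,160+475/7-.5,.034)[:2]-C; print("ptr",x,np.hypot(*x),np.degrees(np.arctan2(x[1],-x[0])))
g=cv2.inRange(hsv,(0,0,75),(180,70,190)); g[:170]=0;g[190:]=0;g[:,:196]=0;g[:,216:]=0
v,u=np.nonzero(g); print("button",len(u),u.mean(),v.mean(),ray(c,u.mean(),v.mean(),.022))
o=((hsv[...,1]>120)&(hsv[...,0]<12)&(hsv[...,2]>120)).astype(np.uint8);o=o[185:212,322:350];v,u=np.nonzero(o);print("find",ray(c,u.mean()+322,v.mean()+185,.052)[:2]-C)
```

```text
min circle (0.5256331562995911, -0.21334613859653473) 0.06972102075815201
ell ((0.5255644917488098, -0.2134246528148651), (0.13799716532230377, 0.1388620138168335), 11.282846450805664)
UL [38.80739901 45.90194929] 60.10826205277031 ang cw from -x 130.2125549086415
UR [ 44.21081754 -38.15516061] 58.39873859029456 ang cw from -x 220.79510309662962
LR [-39.80883797 -43.96422327] 59.309329015336395 ang cw from -x 312.1602916525477
LL [-45.4435971   39.90759661] 60.47922606017563 ang cw from -x 41.288912159008156
ptr [-0.08386544 -0.02501592] 0.087516900822269 -16.609127844176875
button 73 205.13698630136986 178.3972602739726 [0.58276889 0.14046308 0.022     ]
find [-0.00535262  0.00133002]
```

Run:
```python
from h import *
from scipy.spatial.transform import Rotation as Ro
s=bot.read_state(); M=Ro.from_rotvec(s["tcp_rot"]).as_matrix(); print(M.round(3))
print("tool x heading",np.degrees(np.arctan2(M[1,0],M[0,0])), "radial",np.degrees(s["q"][0]))
C=np.array([.5256,-.2134])
for f in (311,311-26):
  a=np.radians(f);t=np.array([np.sin(a),np.cos(a)]);S=C+.06*np.array([-np.cos(a),np.sin(a)])
  print(f,"stud",S,"tan heading",np.degrees(np.arctan2(t[1],t[0])))
```

```text
[[ 0.971 -0.     0.238]
 [-0.238 -0.001  0.971]
 [-0.    -1.    -0.001]]
tool x heading -13.793874328924014 radial 74.09081586909866
311 stud [ 0.48623646 -0.25868257] tan heading 139.00000000000003
285 stud [ 0.51007086 -0.27135555] tan heading 165.00000000000003
```

```bash
python3 -m jog '[[40,-40,0,0,0],[80,-85,0,0,0],[120,-130,0,0,0],[160,-175,0,0,0],[200,-225,0,0,0],[240,-275,0,0,0],[270,-325,0,0,0],[300,-375,0,0,0],[320,-430,0,0,0],[320,-430,0,0,0]]' 20
```

```text
time: 1.5
tool_pos: [0.4822, 0.222, 0.2563]
tcp_rot: [-1.563, 0.193, -0.194]
wrist_force: [0.1, -0.0, 0.1]
width: -0.001
```

```bash
python3 -m jog '[[3,-55,0,0,0],[6,-110,0,0,0],[9,-165,0,0,0],[12,-220,0,0,0],[15,-275,0,0,0],[18,-330,0,0,0],[22,-385,0,0,0],[26,-440,0,0,0],[30,-492,-20,0,0],[30,-492,-60,0,0]]'
python3 - <<'E'
from h import *
s=bot.read_state(); print(s["tool_pos"],s["q"])
for n in("wrist","scene"):
    c=bot.read_camera(n); cv2.imwrite(f"pics/{n}1.png",c["pixels"][:,:,::-1]);
E
```

```text
time: 2.75
tool_pos: [0.5134, -0.27, 0.198]
tcp_rot: [-1.565, 0.187, -0.196]
wrist_force: [0.3, 0.8, -0.8]
width: -0.001
[ 0.51335285 -0.27002745  0.19799794] [-5.26993651e-01  1.25607297e-01  1.87863596e+00 -3.65464378e-04
  1.13079288e+00 -1.85378219e+00]
```

View pics/wrist1.png

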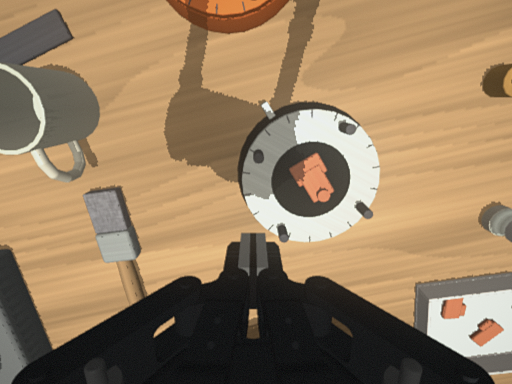

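View pics/scene1.png

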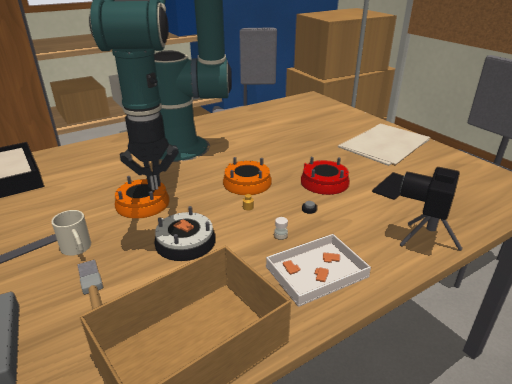

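The wrist view shows the closed fingertips at (253,240). The four studs are at (283,233), (365,210), (348,127) and (259,156), and the find is in the middle. Next I'll check stud positions and the fingertip length with this view.

Run:
```python
from h import *
c=bot.read_camera("wrist"); s=bot.read_state(); t=s["tool_pos"]
C=np.array([.5256,-.2134])
for q in[(283,226),(361,205),(349,122),(258,151)]:
  x=ray(c,*q,.0655)[:2]-C; print(q,x*1000,np.hypot(*x)*1000,np.degrees(np.arctan2(x[1],-x[0]))%360)
a=np.radians(-13.8); X=np.array([np.cos(a),np.sin(a),0])
for L in(.012,.025,.038):
  for e in(-.011,.011): print(L,e,proj(c,t+X*e-[0,0,L]))
p=c["pixels"][:,:,::-1]
cv2.imwrite("pics/w1c.png",cv2.resize(p[90:290,180:400],None,fx=3,fy=3,interpolation=cv2.INTER_CUBIC)[:600])
```

```text
(283, 226) [ 22.30537633 -30.45664518] 37.75098739286641 233.78226353471126
(361, 205) [19.00803875 44.7143619 ] 48.586826375785364 113.03030523043792
(349, 122) [-58.70877544  44.30780489] 73.55203523880938 37.042036497088496
(258, 151) [-53.31126638 -36.78105554] 64.76833461837441 325.3970317864861
0.012 -0.011 [252.43102609 243.21749754]
0.012 0.011 [252.51715736 280.00270634]
0.025 -0.011 [252.35761896 232.10066058]
0.025 0.011 [252.4401873  266.53698217]
0.038 -0.011 [252.29501866 222.62041836]
0.038 0.011 [252.37411815 254.97834436]
```

View pics/w1c.png

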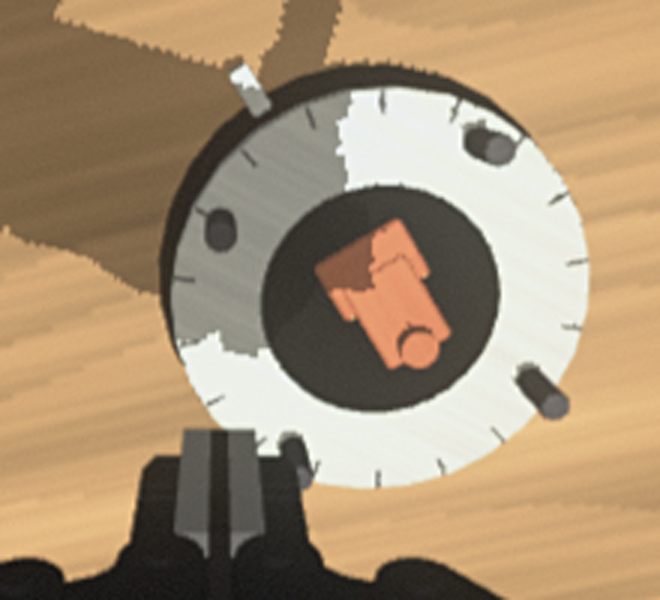

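Run:
```python
from h import *
c=bot.read_camera("wrist")
C=np.array([.5256,-.2134]); P=[]
for q in[(281,249),(363.5,224),(346.7,139),(253.5,169)]:
  w=ray(c,*q,.0655)[:2];P.append(w);x=w-C; print(q,x*1000,np.hypot(*x)*1000,np.degrees(np.arctan2(x[1],-x[0]))%360)
print(np.mean(P,0))
```

```text
(281, 249) [ 48.9791594  -37.82953979] 61.88725342482625 217.68105955997433
(363.5, 224) [41.65735414 45.07236545] 61.374695772486604 132.7451246331876
(346.7, 139) [-43.00977605  40.65744994] 59.18504094415026 43.389538306345024
(253.5, 169) [-36.49419632 -44.9570908 ] 57.90480444518766 309.06817863377125
[ 0.52838314 -0.2126642 ]
```

```bash
python3 -m jog '[[0,0,-20,0,0],[0,0,-40,0,0],[0,0,-60,0,0],[0,0,-75,0,0],[0,0,-88,0,0],[0,0,-98,0,0],[0,0,-106,0,0],[0,0,-112,0,0],[0,0,-117,0,0],[0,0,-117,0,0]]'
python3 - <<'E'
from h import *
C=np.array([.527,-.213]);p0=np.radians(283.8)
f=lambda a:57.8*np.array([-np.cos(a),np.sin(a)])
for d in range(0,96,4): print(d,(f(p0+np.radians(d))-f(p0)).round(1))
print(bot.read_state()["tool_pos"],(C*1000+f(p0)))
E
```

```text
time: 4.2
tool_pos: [0.5108, -0.2664, 0.079]
tcp_rot: [-1.562, 0.189, -0.189]
wrist_force: [0.6, 1.5, -1.2]
width: 0.001
0 [0. 0.]
4 [-3.9  1.1]
8 [-7.7  2.5]
12 [-11.4   4.1]
16 [-14.9   6. ]
20 [-18.4   8.1]
24 [-21.6  10.5]
28 [-24.7  13. ]
32 [-27.7  15.8]
36 [-30.4  18.8]
40 [-32.9  22. ]
44 [-35.1  25.3]
48 [-37.2  28.8]
52 [-38.9  32.4]
56 [-40.5  36.2]
60 [-41.7  40. ]
64 [-42.7  43.9]
68 [-43.4  47.9]
72 [-43.9  51.9]
76 [-44.   55.9]
80 [-43.9  60. ]
84 [-43.5  64. ]
88 [-42.8  68. ]
92 [-41.8  71.9]
[ 0.51079516 -0.26640226  0.07900094] [ 513.21276615 -269.13156138]
```

```bash
python3 -m jog '[[-2,-2,0,-4,0],[-5.5,-0.5,0,-8,0],[-9,1,0,-12,0],[-13,3,0,-16,0],[-16,5,0,-20,0],[-19.5,7.5,0,-24,0],[-22.5,10,0,-28,0],[-25.5,13,0,-32,0],[-28.5,16,0,-36,0],[-31,19,0,-40,0]]'
python3 - <<'E'
from h import *
c=bot.read_camera("wrist");print(bot.read_state()["tool_pos"])
cv2.imwrite("pics/w2.png",c["pixels"][:,:,::-1])
E
```

```text
time: 5.45
tool_pos: [0.481, -0.2485, 0.0801]
tcp_rot: [-1.444, 0.731, -0.737]
wrist_force: [1.1, -1.3, -0.4]
width: -0.001
[ 0.48042061 -0.24775735  0.07995984]
```

View pics/w2.png

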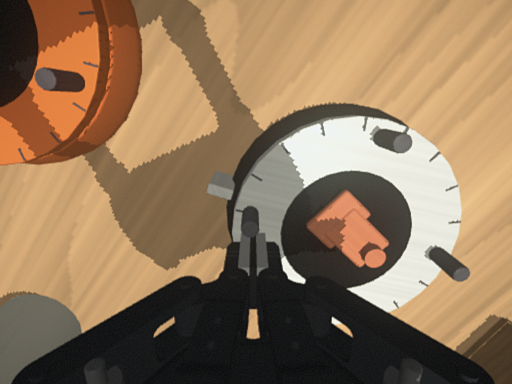

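The fingertip at (250,240) is behind the stud at (250,213), and the dial has turned. The find rides in the middle. Next I'll measure the turn.

Run:
```python
from h import *
c=bot.read_camera("wrist")
C=np.array([.527,-.213])
for q in[(250,230),(461,270),(402,142)]:
  w=ray(c,*q,.0655)[:2];x=w-C; print(q,x*1000,np.hypot(*x)*1000,np.degrees(np.arctan2(x[1],-x[0]))%360)
c=bot.read_camera("top");cv2.imwrite("pics/t2.png",cv2.resize(c["pixels"][155:245,290:380,::-1],None,fx=6,fy=6,interpolation=cv2.INTER_CUBIC))
```

```text
(250, 230) [-56.31743783 -22.9896809 ] 60.829098562091914 337.7939300491947
(461, 270) [52.15187751 25.41276924] 58.014025615251235 154.02077226039424
(402, 142) [-24.84114322  56.3038942 ] 61.54031929077286 66.19304291180497
```

View pics/t2.png

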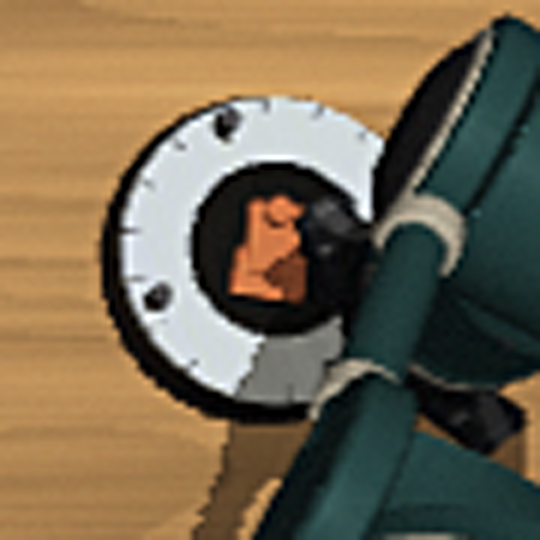

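```bash
python3 -m jog '[[-2,3.5,0,-4,0],[-4.5,7,0,-8,0],[-6,10.5,0,-12,0],[-7.5,14,0,-16,0],[-9,18,0,-20,0],[-10,22,0,-24,0],[-10.5,26,0,-28,0],[-11,30,0,-32,0],[-11,34,0,-36,0],[-11,34,0,-36,0]]'
python3 - <<'E'
from h import *
c=bot.read_camera("wrist");print(bot.read_state()["tool_pos"])
cv2.imwrite("pics/w3.png",c["pixels"][:,:,::-1])
E
```

```text
time: 6.85
tool_pos: [0.4689, -0.2137, 0.0795]
tcp_rot: [-1.212, 1.205, -1.205]
wrist_force: [-0.8, -1.8, 1.3]
width: -0.0
[ 0.46890192 -0.21370095  0.07942835]
```

View pics/w3.png

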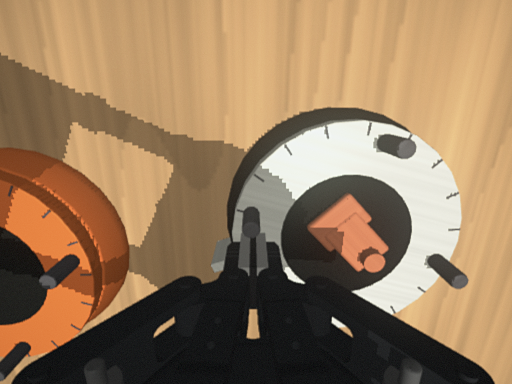

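The stud at (251,213) is still just ahead of the fingertip, and the find is centred. I'll measure again.

Run:
```python
from h import *
c=bot.read_camera("wrist")
C=np.array([.527,-.213])
for q in[(250,230),(460,278),(406,149)]:
  w=ray(c,*q,.0655)[:2];x=w-C; print(q,x*1000,np.hypot(*x)*1000,np.degrees(np.arctan2(x[1],-x[0]))%360)
```

```text
(250, 230) [-59.25152268  15.08357403] 61.14128839066998 14.282338313641965
(460, 278) [ 57.15685826 -13.6443462 ] 58.76286777543545 193.42623697919433
(406, 149) [14.69971139 57.7433822 ] 59.58506275148554 104.2823965412974
```

```bash
python3 -m jog '[[0,2,0,-2,0],[0,4,0,-4,0],[0.5,6,0,-6,0],[0.5,8,0,-8,0],[1,10,0,-10,0],[1,12,0,-12,0],[1,12,0,-12,0],[0,8,0,-8,0],[0,4,0,-4,0],[0,1,0,-2,0]]'
python3 - <<'E'
from h import *
c=bot.read_camera("wrist");print(bot.read_state()["tool_pos"])
cv2.imwrite("pics/w4.png",c["pixels"][:,:,::-1])
E
```

```text
time: 8.2
tool_pos: [0.4691, -0.2126, 0.0793]
tcp_rot: [-1.195, 1.23, -1.23]
wrist_force: [0.3, -0.7, 0.4]
width: -0.004
[ 0.46916493 -0.21288966  0.07937817]
```

View pics/w4.png

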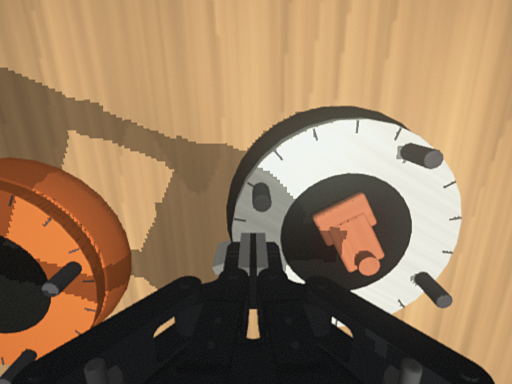

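The stud is now at (262,195), a clear gap ahead of the fingertip at (250,240), so the dial has snapped on by itself. I'll lift and check.

```bash
python3 -m jog '[[0,0,20,0,0],[0,0,50,0,0],[0,0,80,0,0],[0,0,110,0,0],[0,40,130,0,0],[0,90,130,0,0],[0,140,130,0,0],[0,190,130,0,0],[0,240,130,0,0],[0,240,130,0,0]]'
python3 - <<'E'
from h import *
c=bot.read_camera("top");s=bot.read_state();print(s["tool_pos"])
a=cv2.resize(c["pixels"][155:245,290:380,::-1],None,fx=6,fy=6,interpolation=cv2.INTER_CUBIC)
cv2.imwrite("pics/t5.png",a)
c=bot.read_camera("wrist");cv2.imwrite("pics/w5.png",c["pixels"][:,:,::-1])
E
```

```text
time: 9.5
tool_pos: [0.4687, 0.0304, 0.2094]
tcp_rot: [-1.196, 1.229, -1.228]
wrist_force: [0.2, 0.2, 0.2]
width: -0.001
[0.46881292 0.02884066 0.20932092]
```

View pics/t5.png

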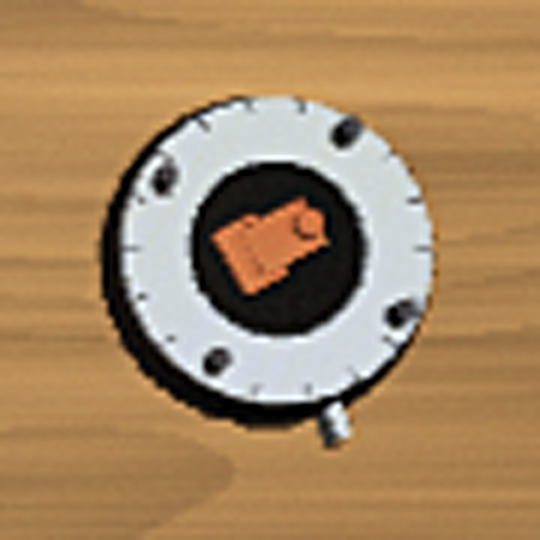

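View pics/w5.png

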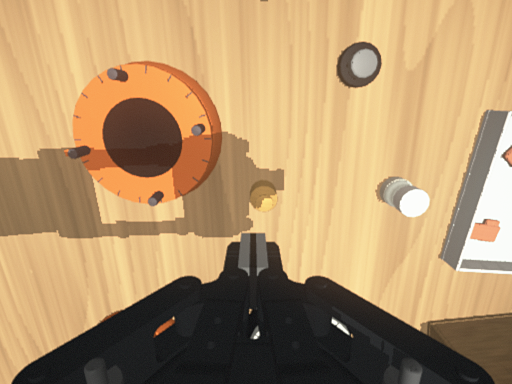

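In the top crop, the studs have turned to (347,132), (163,178), (217,360) and (402,312), and the find is centred. In the wrist view the button is at (363,64), the weight at (263,196) and the jar at (410,198). I'll quantify the turn and the button position.

Run:
```python
from h import *
c=bot.read_camera("top"); C=np.array([.5256,-.2134])
for u,v in[(345,131),(162,178),(216,360),(400,314)]:
    x=ray(c,290+u/6-.5,155+v/6-.5,.06)[:2]-C
    print(x*1000,np.hypot(*x)*1000,np.degrees(np.arctan2(x[1],-x[0]))%360)
w=bot.read_camera("wrist"); p=w["pixels"]
g=cv2.cvtColor(p,cv2.COLOR_RGB2HSV); m=cv2.inRange(g,(0,0,90),(180,60,255)); m[:35]=0;m[90:]=0;m[:,:330]=0;m[:,390:]=0
v,u=np.nonzero(m);print(len(u),u.mean(),v.mean(),"button wrist",ray(w,u.mean(),v.mean(),.022),"top",ray(c,205.14,178.4,.022))
r=np.sqrt(len(u)/np.pi)/w["fx"]*(w["R"]@ray(w,u.mean(),v.mean(),.022)+w["t"])[2];print("radius",r)
print(bot.read_state()["tool_pos"])
```

```text
[ 50.18473519 -29.31165697] 58.117818960627446 210.28813918291397
[30.10818663 52.84317023] 60.81861180701612 119.6729746427407
[-51.25842324  32.00657365] 60.43051141722895 31.98131045295337
[-32.08564179 -49.71698828] 59.17150777690593 302.8368130273051
701 362.6633380884451 60.40941512125535 button wrist [0.58275334 0.14165147 0.022     ] top [0.5827611  0.14045474 0.022     ]
radius 0.014895821057544426
[0.46900996 0.02670492 0.20925229]
```

The dial turned about 80° (mean 311.1→391.2), the fourth stop. The button is at (0.583, 0.141), and the top and wrist views agree to about 1 mm. Now I'll move above it.

```bash
python3 -m jog '[[30,30,0,0,0],[60,60,0,0,0],[90,90,0,0,0],[114,114,0,0,0],[114,114,-40,0,0],[114,114,-80,0,0],[114,114,-110,0,0],[114,114,-130,0,0],[114,114,-140,0,0],[114,114,-140,0,0]]'
python3 - <<'E'
from h import *
c=bot.read_camera("wrist");print(bot.read_state()["tool_pos"])
o=np.zeros((384,800,3),np.uint8);o[:,:512]=c["pixels"]
c=bot.read_camera("scene");o[:288,512:]=cv2.resize(c["pixels"][176:248,274:346],(288,288),interpolation=cv2.INTER_CUBIC)
cv2.imwrite("pics/w6.png",o[:,:,::-1])
E
```

```text
time: 10.95
tool_pos: [0.5831, 0.141, 0.0691]
tcp_rot: [-1.194, 1.233, -1.233]
wrist_force: [-0.6, 0.6, 0.8]
width: 0.003
[0.58371261 0.14134029 0.0699863 ]
```

View pics/w6.png

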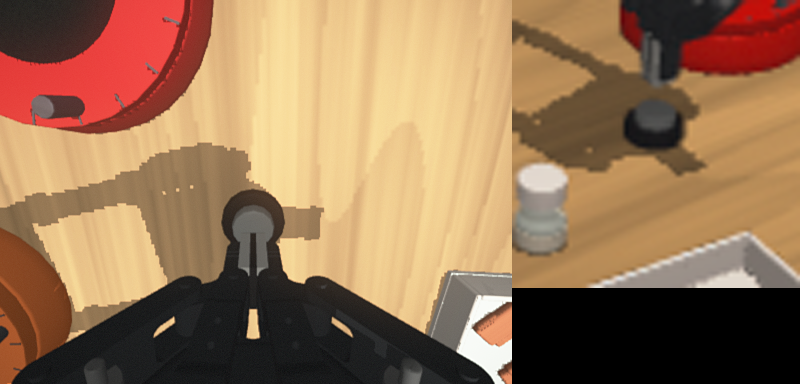

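The fingertips stand over the button, with its grey cap at (254,222) in line with them in the wrist view and directly below them in the scene crop. Pressing down now.

```bash
python3 -m jog '[[0,0,-8,0,0],[0,0,-14,0,0],[0,0,-19,0,0],[0,0,-22,0,0],[0,0,-24,0,0],[0,0,-26,0,0],[0,0,-27.5,0,0],[0,0,-28.5,0,0],[0,0,-28.5,0,0],[0,0,-28.5,0,0]]'
```

```text
time: 12.3
tool_pos: [0.5827, 0.1415, 0.0411]
tcp_rot: [-1.195, 1.233, -1.232]
wrist_force: [-3.9, -0.1, 5.6]
width: -0.004
```

```bash
python3 -m jog '[[0,0,-0.5,0,0],[0,0,-1,0,0],[0,0,-1,0,0],[0,0,-1,0,0],[0,0,-1,0,0],[0,0,-1,0,0],[0,0,-1,0,0],[0,0,-1,0,0],[0,0,-1,0,0],[0,0,-1,0,0]]'
python3 - <<'E'
from h import *
for i in range(3):
    print(bot.read_state()["wrist_force"])
    c=bot.read_camera("scene")
o=cv2.resize(c["pixels"][176:248,274:346],(576,576),interpolation=cv2.INTER_CUBIC)
cv2.imwrite("pics/s7.png",o[:,:,::-1])
E
```

```text
time: 13.55
tool_pos: [0.5827, 0.1415, 0.041]
tcp_rot: [-1.195, 1.233, -1.232]
wrist_force: [-6.2, -1.5, 10.6]
width: 0.003
[-6.19499099 -1.4669572  10.60939762]
[-5.91680334 -0.59792693 10.95551388]
[-5.57920521 -0.13401875 11.81812771]
```

View pics/s7.png

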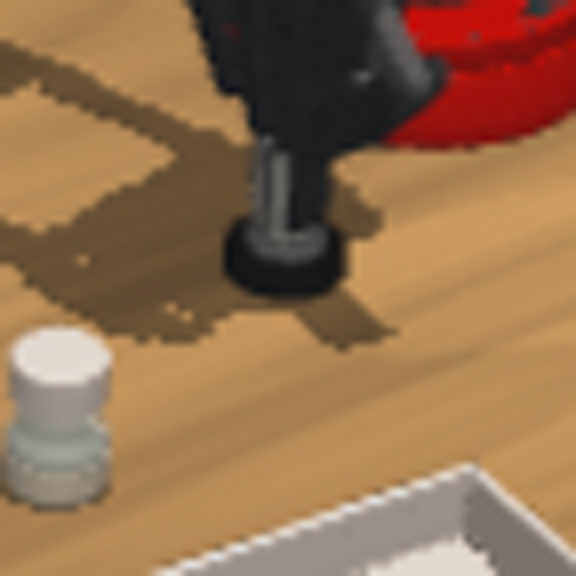

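The cap at (287,240) is sunk almost flush with its housing under the fingertips. The TCP stopped with the tip at 16 mm while the force rose to 11 N, so the button is fully down. Now I'll release it and clear off.

```bash
python3 -m jog '[[0,0,5,0,0],[0,0,15,0,0],[0,0,40,0,0],[0,0,80,0,0],[0,0,120,0,0],[0,0,160,0,0],[-20,40,180,0,0],[-40,80,180,0,0],[-60,120,180,0,0],[-60,120,180,0,0]]'
python3 - <<'E'
from h import *
c=bot.read_camera("top");s=bot.read_state();print(s["tool_pos"],s["wrist_force"],s["joint_vel"].round(3))
p=c["pixels"][:,:,::-1];cv2.imwrite("pics/t8.png",p)
a=cv2.resize(p[155:245,290:380],None,fx=6,fy=6,interpolation=cv2.INTER_CUBIC);cv2.imwrite("pics/t8c.png",a)
c=bot.read_camera("scene");cv2.imwrite("pics/s8.png",c["pixels"][:,:,::-1])
E
```

```text
time: 14.95
tool_pos: [0.5221, 0.264, 0.2202]
tcp_rot: [-1.194, 1.229, -1.229]
wrist_force: [0.2, -0.8, 0.2]
width: -0.001
[0.52279466 0.26265077 0.2201701 ] [-0.90687264 -0.08781275 -0.36893064] [-0.036  0.004 -0.003 -0.01   0.001 -0.004]
```

View pics/t8.png

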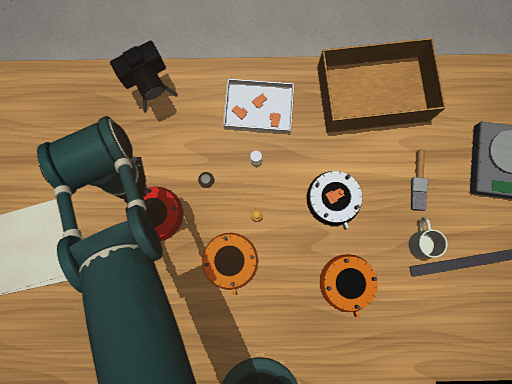

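View pics/t8c.png

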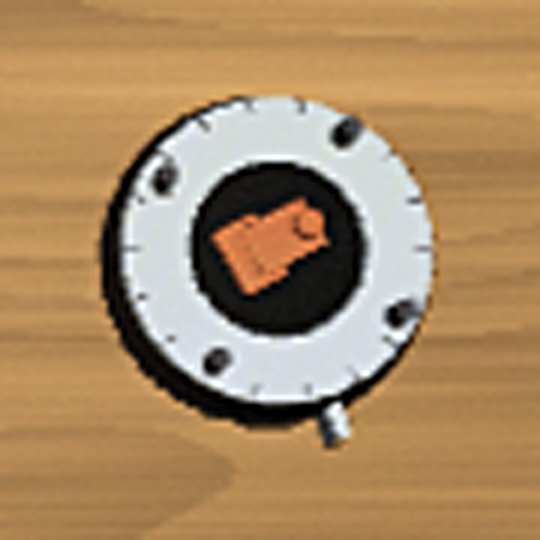

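View pics/s8.png

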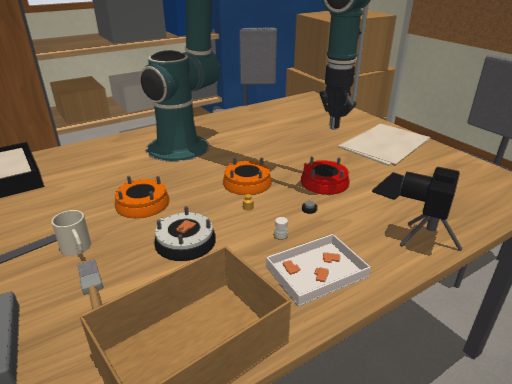

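The dial's studs are where they were after the fourth click, the find is at crop (270,245) in the middle, and the button (206,180) is up. The jar (256,158), weight (257,215), tray, brush and cup haven't moved in the top view. The phone is hidden by the arm there, but in the scene view it lies where it did at (390,185). The arm hangs clear.

```bash
python3 -c "
from workcell import bot
print(bot.finish_job())"
```

```text
the job is handed in; nothing more can be done
None
```

The dial is four clicks clockwise of where it started and at rest. The release button was pressed and is up again, and the job is handed in, after about 15 s of the 45 s allowed. No verdict was reported.

- **Dial:** I pushed one stud with the closed fingertips round an arc. The dial snapped into the last stop by itself, and I then backed off. The stud angles measured before and after give a turn of about 80°, each reading good to about 2°.
- **Button:** I pressed straight down until it stopped, with the fingertips 16 mm above the table and about 11 N on the wrist. The last pictures show the cap up again.
- **Find and bystanders:** The find lies in the middle of the dial. In the last pictures the jar, weight, tray, brush and cup are where they were. The arm hid the phone in the last top view, so I could only check it in the scene view, where it had not moved. I compared these by eye.
- **Robot:** It finished clear of everything, with the wrist force near zero.
- **Disagreements:** Single stud positions differed by 2–4 mm between the wrist and top views. After averaging, the two agreed to about 3 mm on the dial's centre, and no check failed.

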